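Two-key guard reset

TASK

Reset the machine guard: with the two fingertips press both green keys of the grey reset box down together, keep both down until the orange flag behind them has risen fully, then let go so that both keys spring back up. Press both keys at the same time, never one alone; leave the red stop button unpressed, and do not pick up or shift the things standing round the box.

Things in the scene. Friction and masses are not known exactly. Their poses are not given: they have to be found in the camera images.
- reset_box: Grey two-key reset box, held to the table so that it cannot move; 130 mm (its x) by 120 mm (its y), lid 58 mm above the table. Origin at the centre of its underside, z up. On the lid: two green keys side by side along the box's y axis, a red mushroom stop button nearer the robot, and beyond the keys a dark gate, 71 mm above the table, with an orange flag in it. The box stands turned up to 0.45 rad either way from having its x axis straight away from the robot.
- key_left_top (a point): Centre of the flat top of the left (+y) green key: 30 mm diameter, 82.5 mm above the table when up, at box x = +10 mm, y = +29 mm. The two keys' centres lie 58 mm apart, so 28 mm are free between them. The axes are the box's axes.
- key_right_top (a point): The same point of the right (-y) green key, at box x = +10 mm, y = -29 mm.
- key_left (a joint): How far the left key is pressed, m: 0 up, 0.007 fully down; it counts as down beyond 0.0045. A spring brings it back; it takes 3 to 6 N on each key, so 6 to 12 N for both together. When let go it comes back up within about a second.
- key_right (a joint): The same for the right key.
- flag (a joint): How far the orange flag (36 mm wide, 4 mm thick, at box x = +49 mm) has risen, m: 0 down, 0.020 fully up; it counts as fully up beyond 0.017. It climbs slowly by itself while both keys are down and is up after about 2 s, showing as a 20 mm tall orange tab above its gate; with only one key down it stays down, and after release it sinks again.
- stop_button (a joint): How far the red stop button is pressed, m: 0 up, 0.005 down. It is a 30 mm mushroom at box x = -40 mm, y = 0, top 86 mm above the table.
- stone_plug: White turned stone plug, 66 mm diameter, 46 mm tall, loose; origin under its centre. Leave it alone.
- wood_chuck: Small brown round wooden chuck, 62 mm diameter, 34 mm tall, loose; origin under its centre. Leave it alone.
- sanding_block: Brown sanding block, 56 x 100 x 28 mm, loose; origin under its centre. Leave it alone.

How it is judged:
By the outcome, as a careful person would: the job done as asked, in the order asked, and still so for the second after the job is handed in, with the robot touching nothing.
It also fails if it takes over 32 s, if anything falls off the work surface, if the arm or the gripper's body presses on something with over 40 N, if the wrist force passes 120 N, or if a joint passes its speed limit or range.

ROBOT

A 6-joint arm with a two-finger parallel gripper is mounted at the origin on a cart in front of the work surface, level with it; the furniture and walls round the work are solid. World frame = base frame: x ahead of the robot, y to its left, z up, the work surface at z = 0. Lengths are in mm, angles in rad, forces in N, time in s.
With the tool pointing down it reaches from about 350 to 875 mm from the base axis. Payload 4.2 kg.
Tool frame: the origin (TCP) lies on the mounting face of the last link; the fingertips stand 182 mm ahead of it and the grasp point (between the pads) lies 164 mm ahead of it; z points along the fingers, y is the direction in which the jaws open and shut (so a half turn about z gives the same grasp; the last joint's range is limited). The gripper opens to 87 mm and grips with 3 to 60 N. Pads are 19 mm wide; open, the fingers measure 117 mm over their backs; the gripper's body (75 mm by 190 mm) begins 51 mm behind the grasp point.
Start: joints at [1.379, 0.385, 0.008, 0, -1.194, -0.259], TCP at [272.27, 562.556, 404.75] pointing down, gripper open.
Joint ranges: [-3.14, 3.14], [-1.21, 2.06], [-1.07, 1.41], [-3.16, 2.05], [-2.99, -0.16], [-3.1, 3.1]. Speed limits (rad/s): [2.79, 2.79, 3.14, 3.14, 3.14, 3.14].

INTERFACE

Orientations are given as [roll, pitch, yaw] about the fixed x, y, z axes, in that order (R = Rz(yaw) Ry(pitch) Rx(roll)).
In Python, from cell import env gives the robot as it stands.
- The arm moves only by the tool step_arm, never from a script. Its argument "rows" is a list of rows, each a list of 4 numbers: the shift along the tool's x, y, z in m, then the turn about the tool's z in rad. In form: [[tx, ty, tz, turn], ...]. A call has 1 to 20 rows; each row shifts and turns the pose as measured when the row begins, along the tool's axes as they then stand; what a row does not reach is not made up. A row lasts 1/12 s, in which the tool goes at most 41.7 mm and 7.16 degrees, less where a joint would pass 70% of its speed; a pose out of reach is approached as far as the arm can. A call is refused whole if a number of a shift passes 0.0417 or a number of a turn 0.125, either way. A call with a gripper value outside its range is refused whole. "grip" is the closure, from 0 (fully open) to 1 (shut), set as the call begins (left out, the last holds). The fingers move at their own pace and stop on an object; the grip force is fixed at half the most. Time passes only in rows, so rows that do not move let the fingers close. It gives the time, the measured TCP pose, the force and the opening at its end, in the units of the state.
- env.read_state(): the state, without advancing time (a new reading comes with each control period).
- env.capture(name): name is "scene" or "top"; returns (picture, depth): 384x512x3 uint8, red, green, blue; 384x512 float32, mm along the optical axis (not along the pixel's ray), 0 where there is no reading.
- env.camera_info(name): a dict with "intrinsics" (3x3 intrinsics, pixels), "distortion" ([k1, k2, p1, p2, k3] as OpenCV has them; the pictures are not rectified), "R" (3x3) and "t" (3): a world point X has camera coordinates R X + t. Camera axes: x right, y down, z forward; pixel columns grow to the right and rows downward; lengths in mm; the calibration is good to about 2 mm. A picture is of the moment at which its call begins. camera_info takes no time and is no camera call.
- env.sign_off(): hands the job in, once; it reports no verdict.
The state is a dict: "time": time; "qpos": joint angles; "joint_vel": joint speeds; "effort": joint torques, N m; "ee_pos": TCP position; "eef_rot": TCP orientation; "ft_force": force on the tool from outside, world axes, zero at the start; "ft_torque": the same for the moment, N m; "opening": finger opening in mm.
Only numpy, scipy, OpenCV 4.12 (cv2) and the standard library are available. Lean on these libraries where they do the work, as an engineer would, in place of code of your own. Each camera call takes 0.05 s, during which the arm holds its last target. There are 200 camera calls.

## Working session

There is one attempt and no reset: what is moved stays moved. The work goes in short steps, Python scripts to look and compute and a tool call to move; the robot and the scene stay as the last step left them, time stands still between calls to the robot, and variables do not carry over. Pictures are saved under pics/ and viewed, about 8 in all and at most 12, crops included, and the job is handed in when it is done.

Besides the shell and the picture viewer there is one more tool, called after "Emit:" by a JSON object that holds its "fn" and its "kwargs". step_arm: Moves the arm, as the interface text tells. Its arguments: {"type":"object","properties":{"rows":{"type":"array","items":{"type":"array","items":{"type":"number"}}},"grip":{"type":"number"}},"required":["rows"]}

```bash
mkdir -p pics; cat > h.py <<'E'
import numpy as np, cv2
from cell import env
def cap(n,f):
    p,d=env.capture(n); cv2.imwrite('pics/'+f+'.png',p[:,:,::-1]); return p,d
def ray(n,uv,z):
    c=env.camera_info(n);K=np.array(c['intrinsics'],float);R=np.array(c['R']);t=np.array(c['t'])
    x=cv2.undistortPoints(np.array([[uv]],float),K,np.array(c['distortion'],float))[0,0]
    o=-R.T@t; d=R.T@np.r_[x,1]; return o+d*(z-o[2])/d[2]
def blobs(p,lo,hi,amin=40):
    m=cv2.inRange(cv2.cvtColor(p,cv2.COLOR_RGB2HSV),lo,hi)
    n,l,s,c=cv2.connectedComponentsWithStats(m)
    return [(c[i].round(1),s[i]) for i in range(1,n) if s[i][4]>amin]
E
python3 - <<'E'
from h import *
ps=[]
for n in('scene','top'):
    p,d=cap(n,n+'0'); ps.append(p)
    for nm,lo,hi in(('green',(40,90,40),(85,255,255)),('red',(0,150,80),(6,255,255)),('orange',(8,170,120),(20,255,255))):
        for c,s in blobs(p,lo,hi): print(n,nm,c,s,ray(n,c,{'green':82.5,'red':85,'orange':72}[nm]).round(1))
s=env.read_state(); print(s)
cv2.imwrite('pics/both.png',np.hstack([cv2.resize(p,(400,300)) for p in ps])[:,:,::-1])
E
```

```text
scene green [274.6 209.6] [268 203  14  14 160] [535.6 -71.3  82.5]
scene green [296.6 226.2] [290 219  14  15 170] [ 536.1 -128.9   82.5]
scene red [268.  232.1] [262 226  14  13 130] [ 486.2 -100.6   85. ]
top green [343.   10.6] [320   0  45  24 250] [1033.  -209.8   82.5]
top green [316.3 211.2] [310 205  13  13 131] [ 539.4 -123.    82.5]
top green [291.5 212. ] [286 206  12  13 127] [538.9 -65.5  82.5]
top green [ 78.2 290.6] [ 75 283   8  15  42] [366.4 432.1  82.5]
top green [ 89.1 292.8] [ 84 284  12  19  90] [361.3 406.1  82.5]
top green [ 49.6 299.3] [ 46 294   9  11  43] [346.2 501.7  82.5]
top green [ 61.3 311.5] [ 55 306  11  14  46] [318.1 473.2  82.5]
top green [ 72.6 324.8] [ 63 311  18  29 176] [287.6 446.2  82.5]
top red [304.9 233.1] [300 228  11  11  98] [489.6 -94.7  85. ]
{'time': 0.1, 'qpos': array([ 1.37860826e+00,  3.85443795e-01,  6.74300846e-03, -4.29923616e-04,
       -1.19404760e+00, -2.58587305e-01]), 'joint_vel': array([-0.00106381, -0.00039192,  0.00336523,  0.00222089, -0.0007785 ,
        0.00013372]), 'effort': array([-9.36290780e-04, -3.91692030e+01,  1.87934929e+01,  4.23199922e+00,
        1.34648752e-02, -7.83294922e-05]), 'ee_pos': array([272.1833975 , 562.3969173 , 403.78343686]), 'eef_rot': array([ 3.13960332e+00, -1.12998697e-04, -4.50933822e-01]), 'ft_force': array([-0.84947135,  0.6395142 , -0.19669584]), 'ft_torque': array([-0.03591084,  0.05060088, -0.03131475]), 'opening': 86.61322681416375}
```

View pics/both.png

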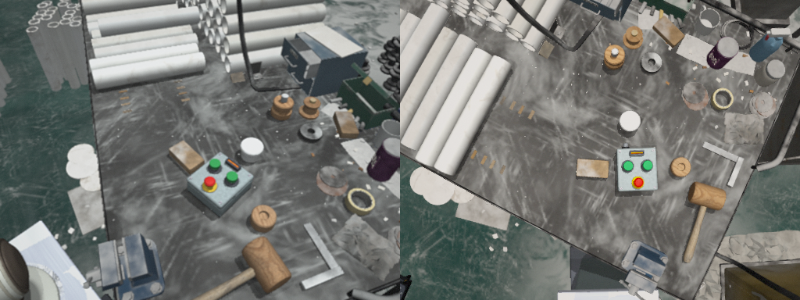

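The box is nearly square on: keys at about (537, -68) and (538, -126), yaw about 0. The red button is 50 mm nearer, as specified. I'll turn the tool to yaw 0, set the fingers, and go above it.

Emit:
{"fn": "step_arm", "kwargs": {"rows": [[0,0,0,-0.115],[0,0,0,-0.115],[0,0,0,-0.115],[0,0,0,-0.11],[0,0,0,0]], "grip": 0.5}}

```text
time: 0.52
ee_pos: [271.9, 561.9, 400.4]
eef_rot: [3.134, 0.004, 0.025]
ft_force: [-0.9, 0.7, -0.1]
opening: 61.2
```

Emit:
{"fn": "step_arm", "kwargs": {"rows": [[0.013,0.033,0,0],[0.013,0.033,0,0],[0.013,0.033,0,0],[0.013,0.033,0,0],[0.013,0.033,0,0],[0.013,0.033,0,0],[0.013,0.033,0,0],[0.013,0.033,0,0],[0.013,0.033,0,0],[0.013,0.033,0,0],[0.013,0.033,0,0],[0.013,0.033,0,0],[0.013,0.033,0,0],[0.013,0.033,0,0],[0.013,0.033,0,0],[0.013,0.033,0,0],[0.013,0.033,0,0],[0.013,0.033,0,0]]}}

```text
time: 2.02
ee_pos: [510.4, -54.6, 401.1]
eef_rot: [3.129, 0.006, -0.021]
ft_force: [1.2, -0.0, 0.4]
opening: 43.3
```

```bash
cat >> h.py <<'E'
def cloud(n,d):
    c=env.camera_info(n);K=np.array(c['intrinsics'],float);R=np.array(c['R']);t=np.array(c['t'])
    v,u=np.mgrid[0:d.shape[0],0:d.shape[1]]
    x=cv2.undistortPoints(np.c_[u.ravel(),v.ravel()].astype(float)[:,None],K,np.array(c['distortion'],float))[:,0]
    P=np.c_[x,np.ones(len(x))]*d.ravel()[:,None]
    return ((P-t)@R).reshape(*d.shape,3)
E
python3 - <<'E'
from h import *
ps=[]
for n in('scene','top'):
    p,d=cap(n,n+'1'); P=cloud(n,d); c=env.camera_info(n); print(n,'cam',(-np.array(c['R']).T@c['t']).round())
    hsv=cv2.cvtColor(p,cv2.COLOR_RGB2HSV)
    m=cv2.inRange(hsv,(40,90,40),(85,255,255))|cv2.inRange(hsv,(0,150,80),(6,255,255))
    k,l,s,ce=cv2.connectedComponentsWithStats(m)
    for i in range(1,k):
        q=P[l==i]
        if s[i][4]>40 and 420<np.median(q[:,0])<640 and abs(np.median(q[:,1])+97)<90:
            hi=q[(q[:,2]>np.percentile(q[:,2],95)-8)]
            print(ce[i].round(1),len(q),'med',np.median(q,0).round(1),'top n',len(hi),hi.mean(0).round(1),((hi.min(0)+hi.max(0))/2).round(1))
    ps.append(p[100:325,150:450])
print(env.read_state()['ee_pos'])
cv2.imwrite('pics/b1.png',np.hstack([cv2.resize(p,(400,300)) for p in ps])[:,:,::-1])
E
```

```text
scene cam [ 164. -391.  710.]
[274.5 209.6] 161 med [536.2 -70.6  81.7] top n 143 [537.3 -70.2  81.7] [538.9 -69.5  80.4]
[296.6 226.2] 170 med [ 536.7 -128.7   81.9] top n 156 [ 537.6 -127.7   81.8] [ 538.9 -127.4   80.8]
[268.1 232. ] 135 med [ 486.7 -100.3   83.9] top n 134 [487.2 -99.8  83.6] [488.1 -99.4  82.7]
top cam [ 491.   21. 1083.]
[511.21597852 -56.60042763 400.56508266]
```

View pics/b1.png

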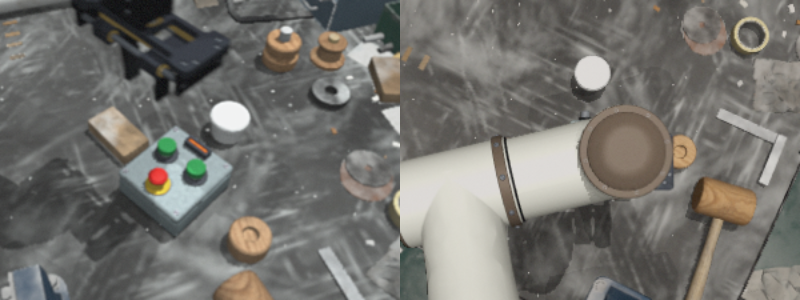

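Emit:
{"fn": "step_arm", "kwargs": {"rows": [[0.014,0.02,0,-0.03],[0.013,0.02,0,0],[0,0,0,0],[0,0,0.03,0],[0,0,0.03,0],[0,0,0.03,0],[0,0,0.015,0],[0,0,0,0]]}}

```text
time: 2.78
ee_pos: [537.0, -99.5, 292.7]
eef_rot: [3.13, 0.004, -0.02]
ft_force: [0.4, -0.6, 0.4]
opening: 43.3
```

```bash
python3 - <<'E'
from h import *
p,d=cap('scene','s2'); print({k:env.read_state()[k] for k in('time','ee_pos','eef_rot','ft_force','opening')})
cv2.imwrite('pics/s2c.png',cv2.resize(p[130:280,190:390],(800,600),interpolation=cv2.INTER_CUBIC)[:,:,::-1])
E
```

```text
{'time': 2.8333, 'ee_pos': array([537.26586502, -99.4608095 , 293.92442188]), 'eef_rot': array([ 3.13010979e+00,  2.66383382e-03, -1.89139500e-02]), 'ft_force': array([-1.21407366, -0.12918209, -0.33084256]), 'opening': 43.385779594893066}
```

View pics/s2c.png

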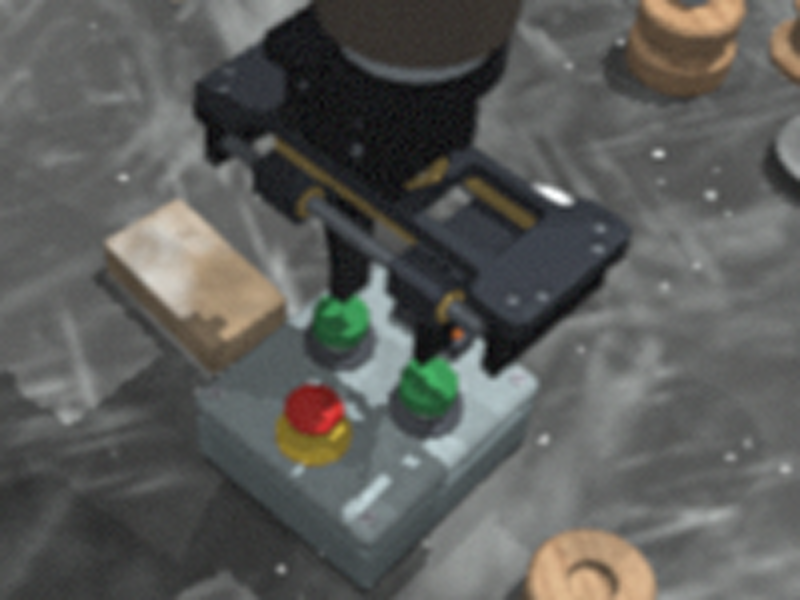

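Emit:
{"fn": "step_arm", "kwargs": {"rows": [[0.001,-0.003,0.012,-0.02],[0,0,0.01,0],[0,0,0,0],[0,0,0,0]]}}

```text
time: 3.17
ee_pos: [539.7, -94.9, 275.5]
eef_rot: [3.13, -0.004, 0.001]
ft_force: [0.2, 0.0, -0.1]
opening: 43.5
```

Emit:
{"fn": "step_arm", "kwargs": {"rows": [[-0.001,0.001,0.008,0],[0,0,0.005,0],[0,0,0.004,0],[0,0,0.002,0]]}}

```text
time: 3.5
ee_pos: [539.4, -95.8, 260.5]
eef_rot: [3.13, -0.01, 0.001]
ft_force: [-3.9, 3.6, 9.3]
opening: 43.5
```

Emit:
{"fn": "step_arm", "kwargs": {"rows": [[0,0,0.003,0],[0,0,0.002,0],[0,0,0.002,0],[0,0,0.001,0]]}}

```text
time: 3.83
ee_pos: [539.2, -95.6, 259.1]
eef_rot: [3.128, -0.011, 0.002]
ft_force: [-4.2, 2.5, 9.8]
opening: 43.8
```

Emit:
{"fn": "step_arm", "kwargs": {"rows": [[0,0,0.004,0],[0,0,0.004,0],[0,0,0.004,0],[0,0,0.003,0]]}}

```text
time: 4.17
ee_pos: [538.8, -95.1, 258.5]
eef_rot: [3.126, -0.014, 0.005]
ft_force: [-4.8, 2.4, 11.4]
opening: 44.0
```

Emit:
{"fn": "step_arm", "kwargs": {"rows": [[0,0,0.006,0],[0,0,0.006,0],[0,0,0.006,0],[0,0,0.006,0],[0,0,0.006,0],[0,0,0.006,0]]}}

```text
time: 4.67
ee_pos: [537.8, -94.0, 258.1]
eef_rot: [3.119, -0.022, 0.016]
ft_force: [-13.5, 5.9, 35.6]
opening: 43.6
```

```bash
python3 - <<'E'
from h import *
p,d=cap('scene','s3'); print({k:env.read_state()[k] for k in('time','ee_pos','eef_rot','ft_force','opening')})
print([(c,s[4]) for c,s in blobs(p[130:280,190:390],(5,170,120),(20,255,255),5)])
cv2.imwrite('pics/s3c.png',cv2.resize(p[155:265,210:350],(800,600),interpolation=cv2.INTER_CUBIC)[:,:,::-1])
E
```

```text
{'time': 4.7167, 'ee_pos': array([537.77058868, -94.01705711, 258.15074079]), 'eef_rot': array([ 3.11871155, -0.02225324,  0.01644144]), 'ft_force': array([-13.38892715,   5.87549287,  35.22169816]), 'opening': 43.01175839658457}
[(array([ 83.3, 106.1]), np.int32(7))]
```

View pics/s3c.png

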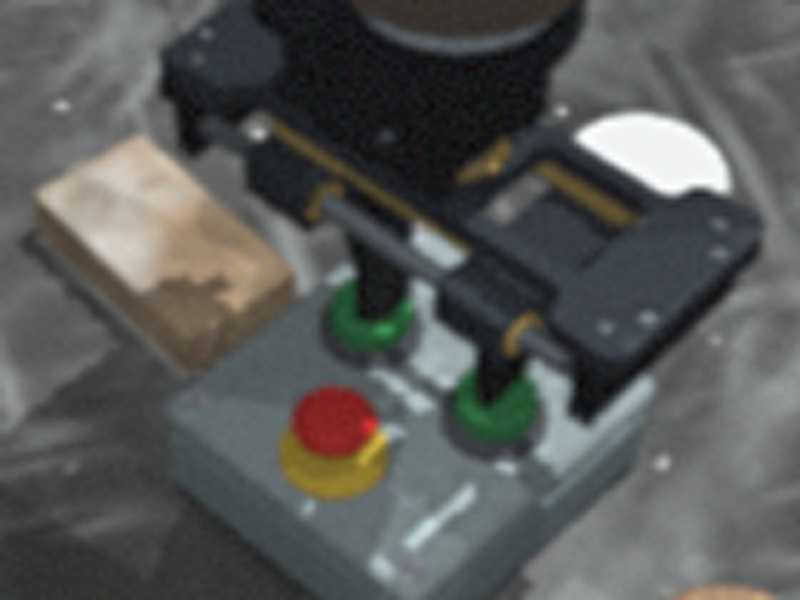

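Both keys sit flush with the lid collars and the force has jumped to 35 N, so they are bottomed. Next I ease off a little and hold.

Emit:
{"fn": "step_arm", "kwargs": {"rows": [[0,0,0.003,0],[0,0,0.003,0],[0,0,0.003,0],[0,0,0.003,0],[0,0,0.003,0],[0,0,0.003,0]]}}

```text
time: 5.22
ee_pos: [536.4, -93.6, 258.5]
eef_rot: [3.117, -0.03, 0.018]
ft_force: [-7.2, 3.9, 19.1]
opening: 43.8
```

Emit:
{"fn": "step_arm", "kwargs": {"rows": [[0,0,0.003,0],[0,0,0.003,0],[0,0,0.003,0],[0,0,0.003,0],[0,0,0.003,0],[0,0,0.003,0],[0,0,0.003,0],[0,0,0.003,0],[0,0,0.003,0],[0,0,0.003,0],[0,0,0.003,0],[0,0,0.003,0]]}}

```text
time: 6.22
ee_pos: [534.6, -92.7, 258.6]
eef_rot: [3.111, -0.04, 0.021]
ft_force: [-7.4, 3.0, 18.1]
opening: 43.3
```

```bash
python3 - <<'E'
from h import *
for n in('scene','top'):
    p,d=cap(n,n+'4'); P=cloud(n,d)
    m=cv2.inRange(cv2.cvtColor(p,cv2.COLOR_RGB2HSV),(3,150,100),(22,255,255))>0
    q=P[m&(abs(P[...,0]-585)<25)&(abs(P[...,1]+97)<35)]; print(n,len(q),q.max(0).round() if len(q) else '')
    if n=='scene': cv2.imwrite('pics/s4c.png',cv2.resize(p[155:265,210:350],(800,600),interpolation=cv2.INTER_CUBIC)[:,:,::-1])
print({k:env.read_state()[k] for k in('time','ee_pos','eef_rot','ft_force','opening')})
E
```

```text
scene 0 
top 0 
{'time': 6.3167, 'ee_pos': array([534.59301403, -92.71025154, 258.57998303]), 'eef_rot': array([ 3.11132428, -0.03981465,  0.02150441]), 'ft_force': array([-6.79453827,  3.24468549, 18.93262253]), 'opening': 43.292811141881415}
```

View pics/s4c.png

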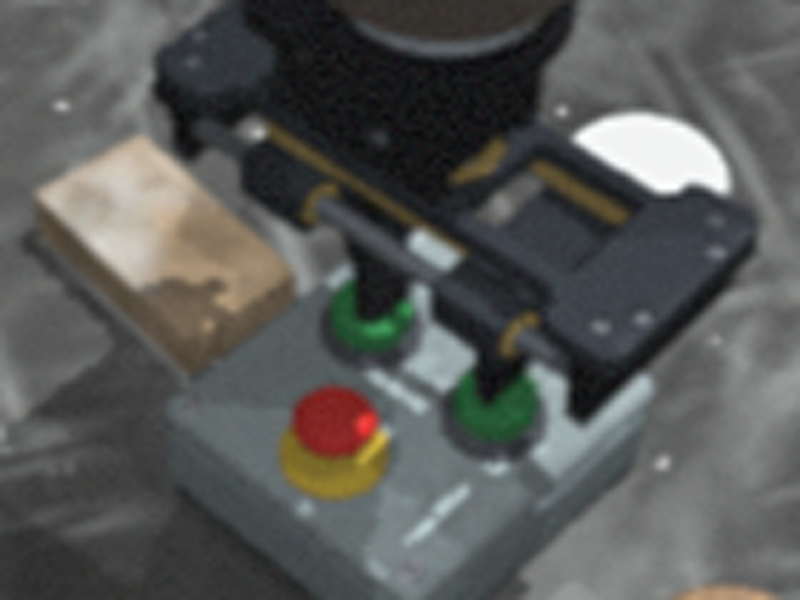

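The flag is hidden behind the gripper, so I hold longer for margin. Then I'll lift fast and look while it is still sinking.

Emit:
{"fn": "step_arm", "kwargs": {"rows": [[0.0005,0,0.003,0],[0.0005,0,0.003,0],[0.0005,0,0.003,0],[0.0005,0,0.003,0],[0.0005,0,0.003,0],[0.0005,0,0.003,0],[0.0005,0,0.003,0],[0.0005,0,0.003,0],[0.0005,0,0.003,0],[0.0005,0,0.003,0],[0.0005,0,0.003,0],[0.0005,0,0.003,0],[0.0005,0,0.003,0],[0.0005,0,0.003,0],[0.0005,0,0.003,0],[0.0005,0,0.003,0],[0.0005,0,0.003,0],[0.0005,0,0.003,0],[0.0005,0,0.003,0],[0.0005,0,0.003,0]]}}

```text
time: 7.98
ee_pos: [535.6, -91.0, 258.7]
eef_rot: [3.102, -0.035, 0.027]
ft_force: [-8.9, 3.8, 19.5]
opening: 43.5
```

Emit:
{"fn": "step_arm", "kwargs": {"rows": [[0,0,0.003,0],[0,0,0.003,0],[0,0,0.003,0],[0,0,0.003,0],[0,0,0.003,0],[0,0,0.003,0],[0,0,0.003,0],[0,0,0.003,0]]}}

```text
time: 8.65
ee_pos: [534.4, -90.4, 258.8]
eef_rot: [3.098, -0.042, 0.03]
ft_force: [-6.8, 4.0, 18.3]
opening: 43.6
```

Emit:
{"fn": "step_arm", "kwargs": {"rows": [[0,0,-0.03,0],[0,0,-0.04,0],[0,0,-0.04,0],[0,0,-0.04,0]]}}

```text
time: 8.98
ee_pos: [525.9, -84.4, 405.9]
eef_rot: [3.098, -0.023, 0.027]
ft_force: [1.3, -0.2, 0.6]
opening: 43.3
```

```bash
python3 - <<'E'
from h import *
p,d=cap('scene','s5'); P=cloud('scene',d)
m=cv2.inRange(cv2.cvtColor(p,cv2.COLOR_RGB2HSV),(3,150,100),(22,255,255))>0
q=P[m&(abs(P[...,0]-580)<30)&(abs(P[...,1]+97)<35)]; print(len(q),q.max(0).round() if len(q) else '')
cv2.imwrite('pics/s5c.png',cv2.resize(p[155:265,210:350],(800,600),interpolation=cv2.INTER_CUBIC)[:,:,::-1])
print({k:env.read_state()[k] for k in('time','ee_pos','ft_force')})
E
```

```text
43 [580. -81.  79.]
{'time': 9.0333, 'ee_pos': array([527.7466116 , -84.40980821, 415.80947047]), 'ft_force': array([ 1.71791694, -0.42742939,  8.00761863])}
```

View pics/s5c.png

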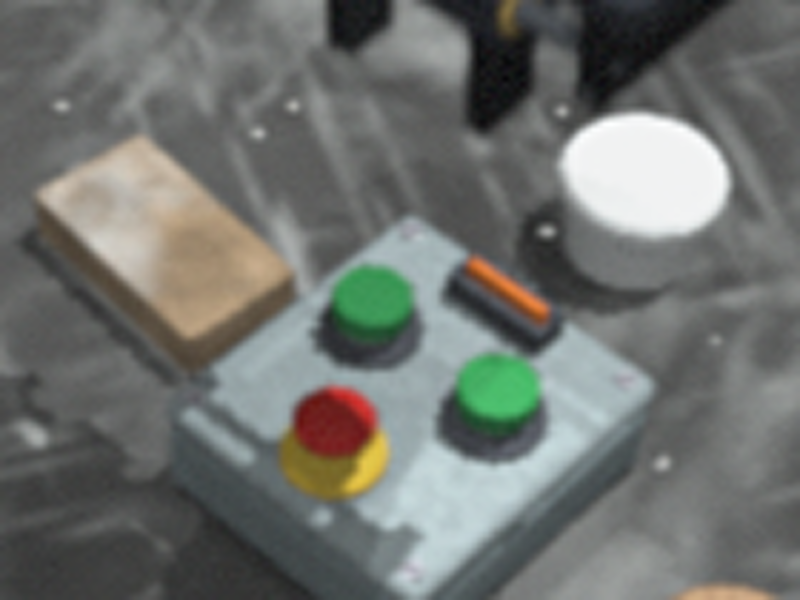

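The flag is still partly up and apparently sinking 0.4 s after release. I'll measure the sink rate so I can work back to its height at release.

```bash
python3 - <<'E'
from h import *
for i in range(16):
    p,d=env.capture('scene'); P=cloud('scene',d)
    m=cv2.inRange(cv2.cvtColor(p,cv2.COLOR_RGB2HSV),(3,150,100),(22,255,255))>0
    m&=(abs(P[...,0]-580)<30)&(abs(P[...,1]+97)<35)
    v,u=np.where(m); print(round(env.read_state()['time'],2),m.sum(),v.mean().round(2) if len(v) else '',P[m][:,2].max().round(1) if len(v) else '')
p0=cv2.imread('pics/scene0.png')[:,:,::-1]
for n,q in(('now',p),('start',p0)):
    h=cv2.cvtColor(q,cv2.COLOR_RGB2HSV)[200:225,285:315]; 
    print(n,(cv2.inRange(h,(3,150,100),(22,255,255))>0).sum())
    for nm,lo,hi in(('green',(40,90,40),(85,255,255)),('red',(0,150,80),(6,255,255))):print(nm,[(c,s[4]) for c,s in blobs(q,lo,hi)])
print(env.read_state()['ft_force'],env.read_state()['ee_pos'])
E
```

```text
9.08 41 208.07 76.4
9.13 37 208.41 74.5
9.18 34 208.59 73.0
9.23 34 208.5 71.2
9.28 34 208.5 72.3
9.33 33 208.61 71.9
9.38 34 208.5 71.6
9.43 33 208.61 71.3
9.48 33 208.61 71.5
9.53 33 208.61 71.4
9.58 33 208.61 72.0
9.63 33 208.61 71.5
9.68 33 208.61 70.6
9.73 32 208.47 71.2
9.78 34 208.5 72.0
9.83 33 208.61 71.7
now 33
green [(array([274.5, 209.7]), np.int32(161)), (array([296.6, 226.1]), np.int32(170))]
red [(array([268. , 231.8]), np.int32(113))]
start 32
green [(array([274.6, 209.6]), np.int32(160)), (array([296.6, 226.2]), np.int32(170))]
red [(array([268. , 232.1]), np.int32(130))]
[-0.03856841  0.11785345 -0.48390616] [526.50664888 -84.27820325 404.42212015]
```

Extrapolating the sink of about 45 mm/s back to release gives roughly 19–20 mm, so the flag was fully up. Both keys are back at their starting pixels, and the robot is clear.

```bash
python3 -c "
from cell import env
print(env.sign_off())"
```

```text
the job is handed in; nothing more can be done
None
```

I pressed both green keys down together with the fingertips and held them at the bottom for about 4 s. I then lifted straight off and handed the job in at about 10 s of the 32 s allowed.

**Checks that held:**
- **Keys:** they looked fully down in the pictures. They bottomed at 18–20 N while held, with a brief 35 N peak at the fingertips. After release they were back within 0.1 pixel of where they started.
- **Surroundings:** no contact with the stop button was seen. The stone plug and sanding block look undisturbed in the pictures, though I did not measure their positions or the wooden chuck's.
- **Robot:** at the end it was clear of everything, with no contact force.

**Less certain:**
- **Flag:** the gripper hid it during the hold, so I never saw it fully up. About 0.3 s after release it still stood about 8 mm above its gate and was sinking at about 45 mm/s. Working back gives about 19–20 mm up at release, which is fully up.
- **Key position:** the two cameras disagreed by about 5 mm on where the keys were. I used the average, and both fingers landed well on the keys.
- **Tilt:** the tool leaned by about 0.04 rad during the hold without losing either key.

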